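Flip the queue flag of the imaged dish

TASK

The culture dish on the sample queue board has been imaged: at the station where the flat dish stands, push that bay's flag with the fingertips up and right over its pivot, until it lies flat on the far side showing its other face. Leave the other two flags down, and do not pick up or shift the samples or anything else on the bench.

Things in the scene. Friction and masses are not known exactly. Their poses are not given: they have to be found in the camera images.
- board: Grey plate fixed to the bench, 255 (x) by 350 (y) by 12 mm. Origin on the bench under the flags' pivot line; plate from x = -165 to +90 mm. x points away from the robot, y left, within 0.4 rad. Three equal stations at y = +110, 0, -110 mm: a round bay with a sample on the near side, a white flag on a level pivot along y at x = 0; a bar mark on one face of the flag, a ring on the other.
- flag_left (a joint): Angle (rad) of the left flag. 0: it lies level towards the robot (-x), bar up; pi/2: upright; pi: level on the far side, ring up. Stops at 0 and pi. A stiff hinge (0.03 N m) keeps it wherever left. White plate 4 mm thick: blade 48 wide, to 58 mm from the pivot; opposite it a tail 30 wide, to 40 mm (at +x when 0). Pressing the tail down (2 N) rocks the blade up; free space under it.
- pivot_left (a point): Centre of the left flag's pivot axis, mid-thickness of the flag, 62 mm above the bench; fixed. Beside it two uprights, 28 to 34 mm to each side in the board's y, 12 mm thick in x, 6 mm higher than the axis. Four rest pegs, 6 mm thick, on which the flag lies, stand 50 mm from the axis to -x and to +x, 20.5 mm to either side in y, tops 3 mm below the axis.
- bay_left (a point): Centre of the left bay, on the plate's upper face, 122 mm on the robot's side of the left pivot: a flat ring mark 64 mm across.
- flag_middle (a joint): Angle (rad) of the middle flag. 0: it lies level towards the robot (-x), bar up; pi/2: upright; pi: level on the far side, ring up. Stops at 0 and pi. A stiff hinge (0.03 N m) keeps it wherever left. White plate 4 mm thick: blade 48 wide, to 58 mm from the pivot; opposite it a tail 30 wide, to 40 mm (at +x when 0). Pressing the tail down (2 N) rocks the blade up; free space under it.
- pivot_middle (a point): Centre of the middle flag's pivot axis, mid-thickness of the flag, 62 mm above the bench; fixed. Beside it two uprights, 28 to 34 mm to each side in the board's y, 12 mm thick in x, 6 mm higher than the axis. Four rest pegs, 6 mm thick, on which the flag lies, stand 50 mm from the axis to -x and to +x, 20.5 mm to either side in y, tops 3 mm below the axis.
- bay_middle (a point): Centre of the middle bay, on the plate's upper face, 122 mm on the robot's side of the middle pivot: a flat ring mark 64 mm across.
- flag_right (a joint): Angle (rad) of the right flag. 0: it lies level towards the robot (-x), bar up; pi/2: upright; pi: level on the far side, ring up. Stops at 0 and pi. A stiff hinge (0.03 N m) keeps it wherever left. White plate 4 mm thick: blade 48 wide, to 58 mm from the pivot; opposite it a tail 30 wide, to 40 mm (at +x when 0). Pressing the tail down (2 N) rocks the blade up; free space under it.
- pivot_right (a point): Centre of the right flag's pivot axis, mid-thickness of the flag, 62 mm above the bench; fixed. Beside it two uprights, 28 to 34 mm to each side in the board's y, 12 mm thick in x, 6 mm higher than the axis. Four rest pegs, 6 mm thick, on which the flag lies, stand 50 mm from the axis to -x and to +x, 20.5 mm to either side in y, tops 3 mm below the axis.
- bay_right (a point): Centre of the right bay, on the plate's upper face, 122 mm on the robot's side of the right pivot: a flat ring mark 64 mm across.
- dish_mid (a point): Centre of the culture dish: flat round white lidded dish, 55 mm across and 17 mm high, loose in one of the three bays.
- jar_mid (a point): Centre of the squat amber jar with a white cap, 44 mm across and 40 mm high, loose in another bay.
- vial_mid (a point): Centre of the slim amber vial with a white cap, 26 mm across and 52 mm high, loose in the remaining bay.
- reagent: Amber reagent bottle, 84 mm across, 170 mm high, on the bench right of the board. Origin: centre of its underside.
- wash: White plastic bottle, 64 mm across, 150 mm high, on the bench left of the board. Origin: centre of its underside.
- beaker: Glass beaker, 70 mm across, 85 mm high, on the bench beyond the board. Origin: centre of its underside.
- slidebox: Blue slide box, 92 by 87 mm, 34 mm high, on the bench left of the board. Origin: centre of its underside.
- mouse: Black computer mouse, 100 by 58 mm, 30 mm high, on the bench right of the board. Origin: centre of its underside.
Not all that is in view belongs to the job. Of the things like the part that bears dish_mid, leave any that is pink; of the rest the smaller one is meant.

How it is judged (in metres and radians):
At the end, for the whole second after the job is handed in: The flag of the bay holding the dish lies on the far side at 3.0 rad or more (8 degrees from flat) and at rest, the dish is within 20 mm of its bay's centre, and the other two flags are below 0.4 rad (((horizontal distance between dish_mid and bay_left below 0.02 m and value of joint flag_left above 3 rad and velocity of joint flag_left between -0.1 and 0.1 rad/s and value of joint each of flag_middle, flag_right below 0.4 rad) or (horizontal distance between dish_mid and bay_middle below 0.02 m and value of joint flag_middle above 3 rad and velocity of joint flag_middle between -0.1 and 0.1 rad/s and value of joint each of flag_left, flag_right below 0.4 rad) or (horizontal distance between dish_mid and bay_right below 0.02 m and value of joint flag_right above 3 rad and velocity of joint flag_right between -0.1 and 0.1 rad/s and value of joint each of flag_left, flag_middle below 0.4 rad))); the robot touches nothing.
It fails at once if a sample (dish, jar or vial) is lifted, carried or pushed more than 15 mm, or tipped (distance of any of dish_mid, jar_mid, vial_mid from where it was at the start of the episode above 0.015 m or angle between any of dish_mid, jar_mid, vial_mid's own z axis and vertical above 0.35 rad).
It fails at once if anything else on the bench is moved more than 20 mm or tipped (distance of any of reagent, wash, beaker, slidebox, mouse from where it was at the start of the episode above 0.02 m or angle between any of reagent, wash, beaker, slidebox, mouse's own z axis and vertical above 0.35 rad).
It fails at once if the flag of a bay without the dish is swung up past 0.4 rad ((horizontal distance between dish_mid and bay_left above 0.05 m and value of joint flag_left above 0.4 rad) or (horizontal distance between dish_mid and bay_middle above 0.05 m and value of joint flag_middle above 0.4 rad) or (horizontal distance between dish_mid and bay_right above 0.05 m and value of joint flag_right above 0.4 rad)).
It also fails if it takes over 38 s, if anything falls off the work surface, if the arm or the gripper's body presses on something with over 40 N, if the wrist force passes 120 N, or if a joint passes its speed limit or range.

ROBOT

A 7-joint arm with a two-finger parallel gripper is mounted at the origin on the work surface. World frame = base frame: x ahead of the robot, y to its left, z up, the work surface at z = 0. Lengths are in mm, angles in rad, forces in N, time in s.
With the tool pointing down it reaches from about 350 to 900 mm from the base axis. Payload 19.9 kg.
Tool frame: the origin (TCP) lies between the finger pads; the fingertips stand 11 mm ahead of it and the grasp point (between the pads) lies 8 mm behind it; x points along the fingers, y is the direction in which the jaws open and shut, and the axes are right-handed (so a half turn about x gives the same grasp; the last joint's range is limited). The gripper opens to 94 mm and grips with 3 to 60 N. Pads are 16 mm wide; open, the fingers measure 119 mm over their backs; the gripper's body (75 mm by 177 mm) begins 78 mm behind the grasp point.
Start: joints at [1.29, 0.417, -0.01, 1.614, 0.005, 1.111, -0.053], TCP at [147.831, -607.244, 216.425] pointing down, gripper open.
Joint ranges: [-2.81, 2.81], [-0.39, 2.02], [-1.27, 1.25], [0.06, 2.57], [-1.19, 4.33], [0.19, 2], [-2.82, 2.82]. Speed limits (rad/s): [1.89, 1.89, 2.39, 2.39, 3.01, 3.01, 3.01].

INTERFACE

Orientations are given as a unit quaternion [x, y, z, w].
In Python, from cell import r, cams gives the robot as it stands. The module is installed in compiled form; this text tells all that it offers.
- The arm moves only by the tool arm_command, never from a script. Its argument "series" is a list of rows, each a list of 6 numbers: the shift along the tool's x, y, z in m, then the turn, a rotation vector about the tool's x, y, z in rad. In form: [[x, y, z, rx, ry, rz], ...]. A call has 1 to 10 rows; each row shifts and turns the pose as measured when the row begins, along the tool's axes as they then stand; what a row does not reach is not made up. A row lasts 1/10 s, in which the tool goes at most 50 mm and 8.59 degrees, less where a joint would pass 70% of its speed; a pose out of reach is approached as far as the arm can. A call is refused whole if a number of a shift passes 0.05 or a number of a turn 0.15, either way. A call with a gripper value outside its range is refused whole. "gripper" is the finger opening in m, from 0 to 0.094, set as the call begins (left out, the last holds). The fingers move at their own pace and stop on an object; "newtons" is the grip in N (left out, the last holds). Time passes only in rows, so rows that do not move let the fingers close. It gives the time, the measured TCP pose, the force and the opening at its end, in the units of the state.
- r.state(): the state, without advancing time (a new reading comes with each control period).
- cams.camera(name): name is "side" or "top"; returns a dict with "pixels" (480x640x3 uint8, red, green, blue), "fx", "fy", "cx", "cy" (pixels), "T" (4x4, takes a point from camera to world coordinates). Camera axes: x right, y down, z forward; pixel columns grow to the right and rows downward; lengths in mm; the calibration is good to about 2 mm. A picture is of the moment at which its call begins. There is no depth.
- r.finish_job(): hands the job in, once; it reports no verdict.
Trained networks look in the newest picture that a camera, given by its name, has taken for a name from the list of things; names that differ only in an ending like _2 or _b are one class to them, and where a whole thing is asked for, a point or a joint stands for the part that bears it (a point fixed in the world has none). Each returns a list of dicts, best first, with "p" (0 to 1); they miss things now and then, are a little off and sometimes report something else, mostly with a low value. They report only what shows in the picture. A call takes as long as a camera call. They do not tell look-alikes from the thing itself.
- cams.find_in(camera, name): "xy" ([column, row] in pixels, amid what is visible of it).
The state is a dict: "t": time; "joints": joint angles; "joint_vel": joint speeds; "effort": joint torques, N m; "tool_pos": TCP position; "ee_rot": TCP orientation; "ft_force": force on the tool from outside, world axes, zero at the start; "wrist_torque": the same for the moment, N m; "width": finger opening in mm.
Only numpy, scipy, OpenCV 4.12 (cv2) and the standard library are available. Lean on these libraries where they do the work, as an engineer would, in place of code of your own. Each camera call takes 0.05 s, during which the arm holds its last target.

## Working session

There is one attempt and no reset: what is moved stays moved. The work goes in short steps, Python scripts to look and compute and a tool call to move; the robot and the scene stay as the last step left them, time stands still between calls to the robot, and variables do not carry over. Pictures are saved under pics/ and viewed, and the job is handed in when it is done.

Besides the shell and the picture viewer there is one more tool, called by a JSON object that holds its "name" and its "arguments", one argument or row to a line. arm_command: Moves the arm, as the interface text tells. Its arguments: {"type":"object","properties":{"series":{"type":"array","items":{"type":"array","items":{"type":"number"}}},"gripper":{"type":"number"},"newtons":{"type":"number"}},"required":["series"]}

```bash
mkdir -p pics
python3 - <<'E'
from cell import r,cams
import cv2,numpy as np
s=r.state();print({k:np.round(v,3).tolist() for k,v in s.items()})
for c in("top","side"):
    d=cams.camera(c);cv2.imwrite(f"pics/{c}0.png",d["pixels"][:,:,::-1])
    print(c,d["fx"],d["fy"],d["cx"],d["cy"],np.round(d["T"],4).tolist())
    for n in["dish_mid","jar_mid","vial_mid","flag_left","board","reagent","wash","beaker","slidebox","mouse"]:
        print(n,[(np.round(q["xy"],1).tolist(),round(q["p"],2)) for q in cams.find_in(c,n)])
E
```

```text
{'t': 0.0, 'joints': [1.29, 0.418, -0.01, 1.614, 0.005, 1.111, -0.053], 'joint_vel': [-0.0, -0.0, 0.001, 0.002, 0.001, -0.0, -0.001], 'effort': [-0.0, -85.126, 0.638, -42.599, -0.049, 0.018, 0.0], 'tool_pos': [147.775, -606.9, 215.852], 'ee_rot': [-0.702, -0.085, 0.702, -0.084], 'ft_force': [-0.432, -0.089, -0.511], 'wrist_torque': [-0.012, 0.022, -0.01], 'width': 94.004}
top 460.92096716351114 460.92096716351114 313.2545315101599 241.49929151222028 [[0.0223, -0.9925, 0.1204, 416.2269], [-0.9997, -0.0218, 0.0051, -3.5667], [-0.0024, -0.1205, -0.9927, 1131.9159], [0.0, 0.0, 0.0, 1.0]]
dish_mid [([293.8, 278.2], 0.92), ([221.4, 348.9], 0.74), ([189.0, 284.4], 0.67), ([309.0, 244.1], 0.42)]
jar_mid []
vial_mid [([395.3, 149.9], 0.68), ([249.4, 264.9], 0.51)]
flag_left [([271.3, 218.2], 0.92), ([252.1, 263.2], 0.63)]
board [([303.8, 243.9], 0.96)]
reagent [([481.5, 219.3], 0.64)]
wash [([173.9, 185.3], 0.9)]
beaker [([394.9, 151.8], 0.68)]
slidebox [([125.8, 293.3], 0.59)]
mouse [([481.7, 317.9], 0.67)]
side 454.24712595106655 454.24712595106655 317.76725878885645 237.87476770968485 [[-0.8739, -0.3212, 0.3649, 182.1478], [-0.4859, 0.5576, -0.673, 691.1017], [0.0127, -0.7655, -0.6434, 707.5335], [0.0, 0.0, 0.0, 1.0]]
dish_mid [([291.6, 363.5], 0.81), ([346.8, 272.0], 0.79), ([385.0, 364.7], 0.76), ([313.0, 262.9], 0.64), ([348.0, 212.4], 0.6)]
jar_mid []
vial_mid [([304.6, 294.1], 0.7), ([369.4, 147.1], 0.48)]
flag_left [([271.6, 255.1], 0.73)]
board [([314.2, 261.1], 0.83)]
reagent [([369.1, 147.0], 0.82)]
wash [([165.5, 314.1], 0.64)]
beaker [([282.4, 170.7], 0.7)]
slidebox [([256.4, 448.6], 0.7), ([311.5, 262.2], 0.45)]
mouse [([445.3, 187.3], 0.65), ([165.4, 313.0], 0.43)]
```

View pics/top0.png

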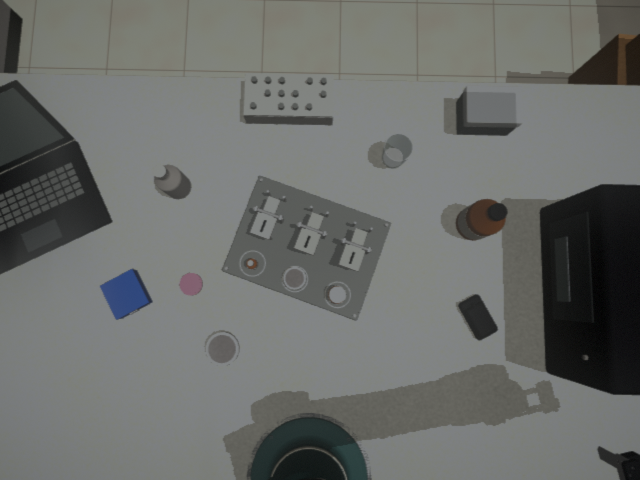

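View pics/side0.png

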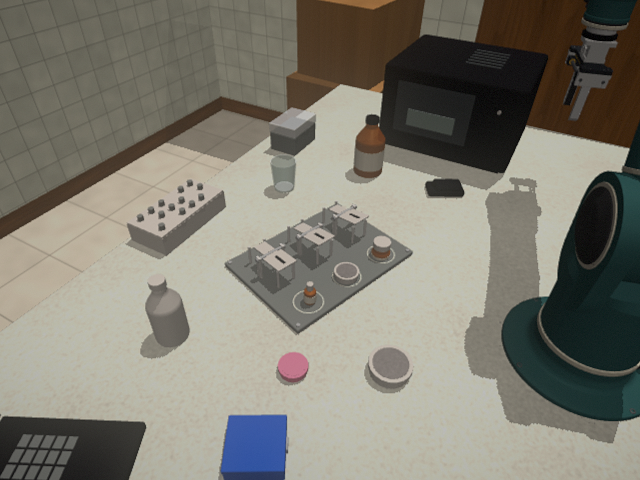

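Run:
```python
import cv2
a=cv2.imread("pics/top0.png")[170:370,170:400];cv2.imwrite("pics/top0c.png",cv2.resize(a,None,fx=3,fy=3,interpolation=cv2.INTER_CUBIC)[:600,:800])
a=cv2.imread("pics/side0.png")[190:390,200:460];cv2.imwrite("pics/side0c.png",cv2.resize(a,None,fx=3,fy=3,interpolation=cv2.INTER_CUBIC)[:600,:800])
```

```text
(no output)
```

View pics/top0c.png

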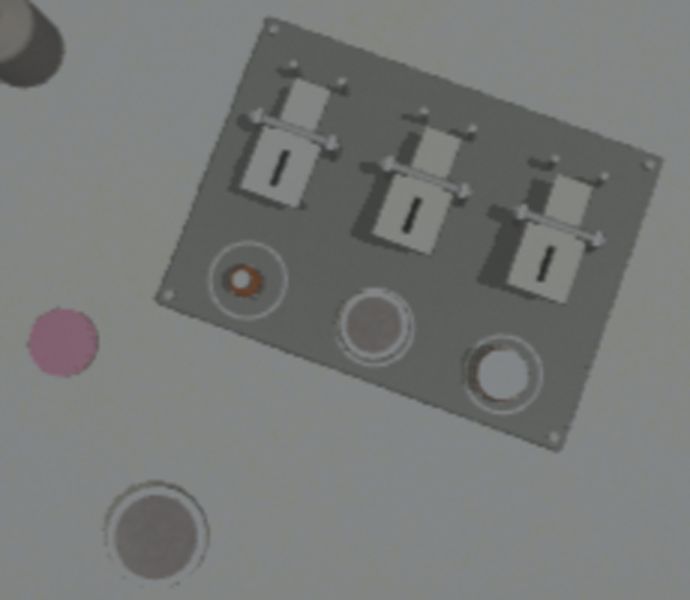

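View pics/side0c.png

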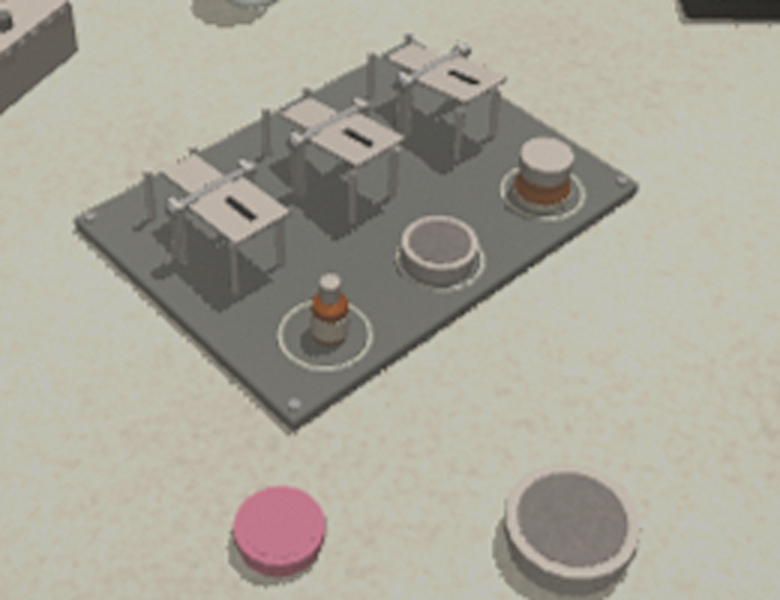

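Dish candidates in the top picture are the white dish in the middle bay (294,278), the larger white dish on the bench (221,349) and the pink one (190,284). The pink one is ruled out, and the smaller of the other two is the one in the middle bay. The jar is at (338,294) and the vial at (250,264). So the flag to turn is the middle one, with its pivot near (312,229). Next I'll measure its pose from both views.

```bash
cat > h.py <<'E'
import numpy as np
from scipy.optimize import least_squares
K={"top":(460.921,313.2545,241.4993,np.array([[0.0223,-0.9925,0.1204,416.2269],[-0.9997,-0.0218,0.0051,-3.5667],[-0.0024,-0.1205,-0.9927,1131.9159]])),
"side":(454.247,317.767,237.8748,np.array([[-0.8739,-0.3212,0.3649,182.1478],[-0.4859,0.5576,-0.673,691.1017],[0.0127,-0.7655,-0.6434,707.5335]]))}
def ray(c,p):
    f,cx,cy,T=K[c];d=T[:,:3]@np.array([(p[0]-cx)/f,(p[1]-cy)/f,1]);return T[:,3],d
def onz(c,p,z):
    o,d=ray(c,p);return o+d*(z-o[2])/d[2]
def tri(a,b):
    o1,d1=ray("top",a);o2,d2=ray("side",b)
    s=np.linalg.lstsq(np.c_[d1,-d2],o2-o1,rcond=None)[0]
    p,q=o1+s[0]*d1,o2+s[1]*d2;return (p+q)/2,np.linalg.norm(p-q)
def proj(c,P):
    f,cx,cy,T=K[c];q=T[:,:3].T@(np.asarray(P)-T[:,3]);return np.array([cx+f*q[0]/q[2],cy+f*q[1]/q[2]])
def tc(x,y):return (170+(x+.5)/3-.5,170+(y+.5)/3-.5)
def sc(x,y):return (200+(x+.5)/3-.5,190+(y+.5)/3-.5)
E
python3 - <<'E'
from h import *
np.set_printoptions(precision=1,suppress=True)
# board corners: far-left, far-right, near-right, near-left
loc=np.array([[90,175],[90,-175],[-165,-175],[-165,175]])
tp=[(268,17),(662,158),(560,450),(157,299)]
for n,p in zip(loc,tp): print("corner top",n,onz("top",tc(*p),12))
print("nearleft tri",tri(tc(157,299),sc(292,426)))
print("nearright tri",tri(tc(560,450),sc(637,185)))
print("farleft tri",tri(tc(268,17),sc(78,219)))
# middle flag: blade near corners left, right ; upright tops left,right ; tail far
obs={"bl":((374,233),(341,165)),"br":((430,254),(402,138)),"ul":((387,163),(297,139)),"ur":((465,192),(363,108)),
"tl":((424,127),(281,107)),"tr":((462,139),(310,92)),"dish":((374,323),(441,244))}
for k,(a,b) in obs.items(): print(k,*tri(tc(*a),sc(*b)))
def res(v):
    x,y,t=v;c,s=np.cos(t),np.sin(t);o=[]
    def W(X,Y,Z):return [x+c*X-s*Y,y+s*X+c*Y,Z]
    for n,p in zip(loc,tp): o+=list(proj("top",W(*n,12))-tc(*p))
    L={"bl":(-58,24,64),"br":(-58,-24,64),"tl":(40,15,64),"tr":(40,-15,64)}
    for k,l in L.items():
        o+=list(proj("top",W(*l))-tc(*obs[k][0]));o+=list(proj("side",W(*l))-sc(*obs[k][1]))
    o+=list(proj("side",W(-165,175,12))-sc(292,424));o+=list(proj("side",W(-165,-175,12))-sc(637,183))
    return np.array(o)
f=least_squares(res,[500,0,0]);print(f.x,np.round(f.x[2],4));print(f.fun)
E
```

```text
corner top [ 90 175] [715.1 141.   12. ]
corner top [  90 -175] [ 603.7 -186.2   12. ]
corner top [-165 -175] [ 365.6 -105.3   12. ]
corner top [-165  175] [479.  222.4  12. ]
nearleft tri (array([478.7, 223.2,   6.7]), np.float64(1.4287411043680875))
nearright tri (array([ 365.4, -105.5,    9.6]), np.float64(0.18028746087866765))
farleft tri (array([714.3, 140.6,  11.3]), np.float64(2.157698704998978))
bl [535.4  47.6  70.3] 10.903429297177395
br [515.5   2.   71.8] 1.2826712185514095
ul [585.4  36.7  67.1] 0.9703433564618035
ur [564.2 -24.7  62.3] 1.709194434563133
tl [615.4   8.8  65.8] 0.433464345451042
tr [607.2 -21.   63.2] 1.0001790296574797
dish [461.8  45.1  26.9] 2.264320283051538
[577.5   5.5  -0.3] -0.3307
[-0.3 -1.7  1.2 -0.8  0.5  0.4 -0.9  0.3 -0.6  0.3  4.6  3.3  0.1  0.4
  0.5  2.8  0.9 -1.9 -1.2 -0.5  0.2 -1.6 -0.9 -0.8 -0.6 -0.6  0.5 -0.2]
```

```bash
cat >> h.py <<'E'
B=np.array([577.,5.5]);YAW=-0.331
def W(X,Y,Z):
    c,s=np.cos(YAW),np.sin(YAW);return np.array([B[0]+c*X-s*Y,B[1]+s*X+c*Y,Z])
def go(*tips):
    "tips: board-local targets of fingertip (mm); prints tool-frame shift from current pose (mm) and remaining turn"
    from cell import r
    from scipy.spatial.transform import Rotation as R
    s=r.state();q=R.from_quat(s["ee_rot"]);p=np.array(s["tool_pos"])
    # desired: tool x down, tool y along +-board y
    best=None
    for sg in(1,-1):
        x=np.array([0,0,-1.]);y=sg*np.array([-np.sin(YAW),np.cos(YAW),0]);M=R.from_matrix(np.c_[x,y,np.cross(x,y)])
        rv=(q.inv()*M).as_rotvec();
        if best is None or np.linalg.norm(rv)<np.linalg.norm(best):best=rv
    tip=p-[0,0,11];c,sn=np.cos(YAW),np.sin(YAW);d=tip[:2]-B
    print("t",round(s["t"],2),"tip local",np.round([c*d[0]+sn*d[1],-sn*d[0]+c*d[1],tip[2]],1),"F",np.round(s["ft_force"],1),"joints",np.round(s["joints"],2),"w",round(s["width"],1))
    print("turn",np.round(best,3))
    for t in tips:
        g=W(*t)+[0,0,11];print("to",t,"shift tool mm",np.round(q.inv().apply(g-p),1));p=g
E
python3 - <<'E'
from h import *
np.set_printoptions(precision=1,suppress=True)
exec(open('h.py').read())
tp=[(268,17),(662,158),(560,450),(157,299)];loc=np.array([[90,175],[90,-175],[-165,-175],[-165,175]])
obs={"br":((430,254),(402,138)),"tl":((424,127),(281,107)),"tr":((462,139),(310,92)),"ul":((387,163),(297,139)),"ur":((465,192),(363,108))}
L={"br":(-58,-24,64),"tl":(40,15,64),"tr":(40,-15,64),"ul":(0,31,67),"ur":(0,-31,67)}
def res(v):
    x,y,t=v;c,s=np.cos(t),np.sin(t);o=[]
    def W(X,Y,Z):return [x+c*X-s*Y,y+s*X+c*Y,Z]
    for n,p in zip(loc,tp): o+=list(proj("top",W(*n,12))-tc(*p))
    for k,l in L.items():
        o+=list(proj("top",W(*l))-tc(*obs[k][0]));o+=list(proj("side",W(*l))-sc(*obs[k][1]))
    o+=list(proj("side",W(-165,175,12))-sc(292,424));o+=list(proj("side",W(-165,-175,12))-sc(637,183))
    return np.array(o)
f=least_squares(res,[577,5,-.33],loss="soft_l1");print(f.x,np.round(f.x[2],4));print(f.fun)
print("reagent",onz("top",(481,219),100),"mouse",onz("top",(481,318),15))
go((30,0,205))
E
```

```text
[575.6   6.1  -0.3] -0.3306
[-0.5 -0.9  0.9 -0.1  0.2  1.2 -1.2  1.1 -0.2  1.2  1.2  3.2  0.6 -1.1
 -0.6 -0.1 -0.1 -0.8 -0.3 -0.4  0.6  0.1 -0.  -0.3 -0.5 -0.5 -1.2 -1.5
  0.1  0.1  1.2  0.2]
reagent [ 601.1 -377.2  100. ] mouse [ 376.3 -402.9   15. ]
t 1.1 tip local [-206.7 -718.9  205.4] F [ 0.8 -0.2 -0.1] joints [ 1.3  0.4 -0.   1.6  0.   1.1 -0.1] w 94.2
turn [0.6 0.  0. ]
to (30, 0, 205) shift tool mm [   0.5 -477.6 -587.2]
```

{"name": "arm_command", "arguments": {
  "series": [
    [0,-0.03,-0.038,0,0,0],
    [0,-0.03,-0.038,0,0,0],
    [0,-0.03,-0.038,0,0,0],
    [0,-0.03,-0.038,0,0,0],
    [0,-0.03,-0.038,0,0,0],
    [0,-0.03,-0.038,0,0,0],
    [0,-0.03,-0.038,0,0,0],
    [0,-0.03,-0.038,0,0,0],
    [0,-0.03,-0.038,0,0,0],
    [0,-0.03,-0.038,0,0,0]
  ],
  "gripper": 0,
  "newtons": 20
}}

```text
t: 2.1
tool_pos: [451.6, -218.6, 216.3]
ee_rot: [0.703, 0.079, -0.703, 0.082]
ft_force: [0.9, -0.7, 0.7]
width: 17.3
```

```bash
sed -i 's/B=np.array(\[577.,5.5\])/B=np.array([575.6,6.1])/' h.py; python3 -c "
from h import *
go((30,0,205))"
```

```text
t 2.1 tip local [ -44.3 -252.8  205.3] F [ 0.9 -0.7  0.7] joints [ 0.65  0.21 -0.3   1.91  0.08  1.03 -1.02] w 17.3
turn [ 0.559 -0.001 -0.005]
to (30, 0, 205) shift tool mm [  -0.6 -175.  -197. ]
```

{"name": "arm_command", "arguments": {
  "series": [
    [0,-0.03,-0.034,0,0,0],
    [0,-0.03,-0.034,0,0,0],
    [0,-0.03,-0.034,0,0,0],
    [0,-0.03,-0.034,0,0,0],
    [0,-0.03,-0.034,0,0,0],
    [0,0,0,0.14,0,0],
    [0,0,0,0.14,0,0],
    [0,0,0,0.14,0,0],
    [0,0,0,0.14,0,0]
  ]
}}

```text
t: 3.0
tool_pos: [590.9, -17.2, 216.0]
ee_rot: [0.698, -0.121, -0.696, -0.119]
ft_force: [0.2, -0.8, 0.9]
width: 0.3
```

```bash
python3 -c "
from h import *
go((26,0,110),(26,0,72))"
```

```text
t 3.0 tip local [ 22. -17. 205.] F [ 0.2 -0.8  0.9] joints [ 0.21  0.37 -0.3   1.7   0.13  1.09 -2.04] w 0.3
turn [-0.01  -0.004 -0.001]
to (26, 0, 110) shift tool mm [ 95.  -17.2  -3.4]
to (26, 0, 72) shift tool mm [38.  -0.   0.1]
```

{"name": "arm_command", "arguments": {
  "series": [
    [0,-0.017,-0.004,-0.01,0,0],
    [0.03,0,0,0,0,0],
    [0.03,0,0,0,0,0],
    [0.03,0,0,0,0,0],
    [0.02,0,0,0,0,0],
    [0,0,0,0,0,0]
  ]
}}

```text
t: 3.6
tool_pos: [604.1, 2.1, 103.7]
ee_rot: [0.701, -0.112, -0.695, -0.112]
ft_force: [0.2, -0.0, -0.1]
width: 0.6
```

```bash
cat > snap.py <<'E'
import sys,cv2
from cell import cams
n=sys.argv[1]
a=cams.camera("side")["pixels"][150:350,210:430,::-1]
b=cams.camera("top")["pixels"][170:330,220:400,::-1]
cv2.imwrite(f"pics/{n}s.png",cv2.resize(a,None,fx=3,fy=3,interpolation=cv2.INTER_CUBIC))
cv2.imwrite(f"pics/{n}t.png",cv2.resize(b,None,fx=3,fy=3,interpolation=cv2.INTER_CUBIC))
E
python3 snap.py a; python3 -c "
from h import *
go((26,0,72),(26,0,30))"
```

```text
t 3.7 tip local [29.5  5.8 95.4] F [0.3 0.5 0.5] joints [ 0.17  0.52 -0.29  1.76  0.19  0.88 -2.1 ] w 0.6
turn [ 0.011 -0.011  0.002]
to (26, 0, 72) shift tool mm [23.3  5.8  3.8]
to (26, 0, 30) shift tool mm [42.   0.1  0.4]
```

View pics/as.png

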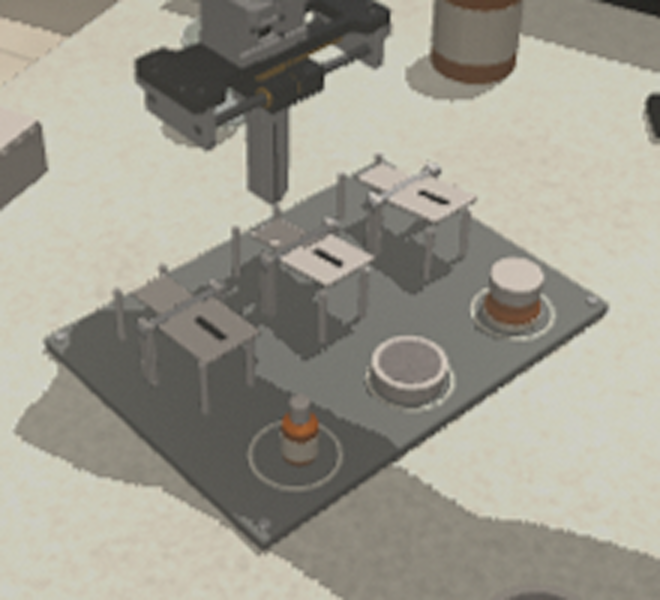

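View pics/at.png

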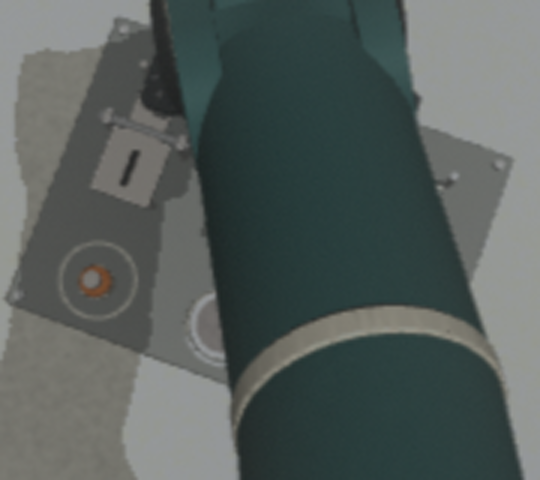

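The side crop shows the closed fingers at (267,190), right above the middle flag's tail at (277,235). The arm hides the flag in the top view. I'll correct the 6 mm offset in y and press the tail down.

{"name": "arm_command", "arguments": {
  "series": [
    [0,0.006,0.005,0,0,0],
    [0.01,0,0,0,0,0],
    [0.01,0,0,0,0,0],
    [0,0,0,0,0,0]
  ]
}}

```text
t: 4.1
tool_pos: [600.5, -2.5, 88.6]
ee_rot: [0.704, -0.112, -0.692, -0.113]
ft_force: [-0.7, -0.4, -0.6]
width: 0.8
```

```bash
python3 -c "
from h import *
go((25,0,72),(24,0,30))"
```

```text
t 4.1 tip local [26.4 -0.  77.6] F [-0.7 -0.4 -0.6] joints [ 0.17  0.53 -0.28  1.79  0.2   0.84 -2.1 ] w 0.8
turn [ 0.012 -0.016  0.004]
to (25, 0, 72) shift tool mm [5.6 0.  1.4]
to (24, 0, 30) shift tool mm [42.   0.1  1.7]
```

{"name": "arm_command", "arguments": {
  "series": [
    [0.01,0,0.002,0,-0.015,0],
    [0.008,0,0,0,0,0],
    [0.008,0,0,0,0,0],
    [0.008,0,0,0,0,0],
    [0,0,0,0,0,0]
  ]
}}

```text
t: 4.6
tool_pos: [599.1, -1.6, 51.6]
ee_rot: [0.698, -0.111, -0.698, -0.114]
ft_force: [0.2, -0.7, 0.5]
width: 0.3
```

```bash
python3 -c "
from h import *
go((24,0,30))"
```

```text
t 4.6 tip local [24.7  0.4 40.6] F [ 0.2 -0.7  0.5] joints [ 0.16  0.59 -0.28  1.79  0.21  0.79 -2.11] w 0.3
turn [0.012 0.    0.004]
to (24, 0, 30) shift tool mm [10.5  0.4  0.7]
```

{"name": "arm_command", "arguments": {
  "series": [
    [0.006,0,0,0,0,0],
    [0.006,0,0,0,0,0],
    [0,0,0,0,0,0]
  ]
}}

```text
t: 4.9
tool_pos: [599.3, -1.5, 38.5]
ee_rot: [0.698, -0.111, -0.698, -0.114]
ft_force: [1.3, 0.1, 0.4]
width: 0.4
```

```bash
python3 snap.py b; python3 -c "
from h import *
go((24,0,30))"
```

```text
t 5.0 tip local [25.   0.6 28.1] F [0.6 0.2 0.3] joints [ 0.16  0.6  -0.27  1.8   0.22  0.77 -2.11] w 0.7
turn [ 0.012 -0.001  0.004]
to (24, 0, 30) shift tool mm [-1.9  0.5  1.1]
```

View pics/bs.png

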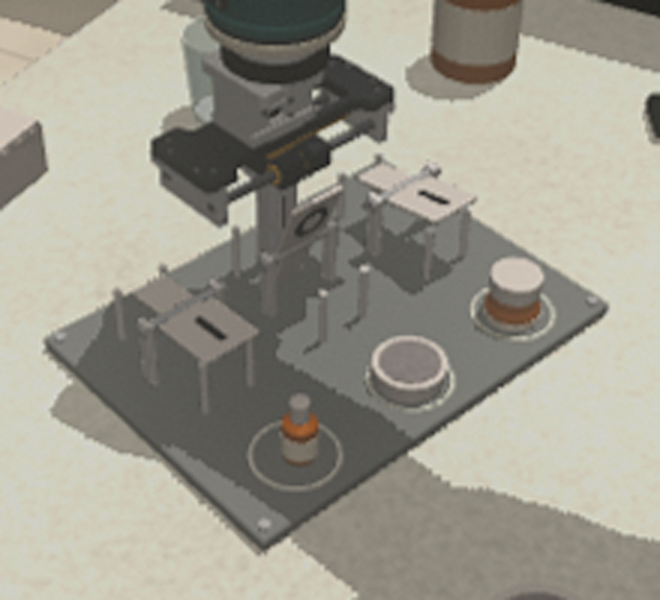

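The side crop shows the middle blade standing steeply with its ring face towards the camera at (312,220). The other two flags are still down. Next I'll raise the fingers, go round to the robot's side and push the blade over.

{"name": "arm_command", "arguments": {
  "series": [
    [-0.03,0,0,0,0,0],
    [-0.04,0,0,0,0,0],
    [-0.04,0,0,0,0,0],
    [-0.02,0,0,0,0,0],
    [0,0,0.03,0,0,0],
    [0,0,0.03,0,0,0],
    [0,0,0.03,0,0,0],
    [0,0,0,0,0,0]
  ]
}}

```text
t: 5.8
tool_pos: [510.4, 27.1, 175.9]
ee_rot: [0.699, -0.111, -0.697, -0.114]
ft_force: [0.7, -0.2, -0.2]
width: 0.0
```

```bash
python3 snap.py c; python3 -c "
from h import *
go((-65,0,150),(-65,0,98),(-10,0,98),(25,0,95),(45,0,75),(45,0,64))"
```

```text
t 5.9 tip local [-65.6  -1.4 165.1] F [0.2 0.3 0.2] joints [ 0.19  0.28 -0.34  1.92  0.11  0.95 -2.1 ] w 0.5
turn [ 0.011 -0.003  0.005]
to (-65, 0, 150) shift tool mm [15.1 -1.3 -0.6]
to (-65, 0, 98) shift tool mm [52.   0.3  0.2]
to (-10, 0, 98) shift tool mm [  0.2   0.6 -55. ]
to (25, 0, 95) shift tool mm [  3.1   0.4 -35. ]
to (45, 0, 75) shift tool mm [ 20.1   0.3 -19.9]
to (45, 0, 64) shift tool mm [11.   0.1  0. ]
```

View pics/cs.png

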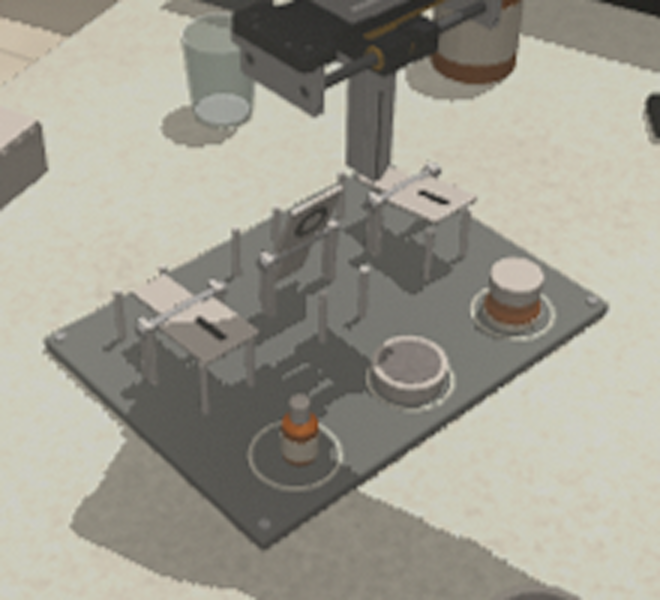

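The blade is still up at (312,220) and the fingers are on the robot's side of it at (370,170). Now I'll lower them and push.

{"name": "arm_command", "arguments": {
  "series": [
    [0.03,0,0,0,0,0],
    [0.035,0,0,0,0,0],
    [0,-0.001,-0.015,0,0,0],
    [0,0,-0.015,0,0,0],
    [0,0,-0.015,0,0,0],
    [0,0,-0.015,0,0,0],
    [0,0,0,0,0,0]
  ]
}}

```text
t: 6.6
tool_pos: [577.6, 5.2, 108.3]
ee_rot: [0.7, -0.112, -0.696, -0.116]
ft_force: [-0.5, -0.6, -0.2]
width: 0.4
```

```bash
python3 snap.py d; python3 -c "
from h import *
go((25,0,92),(45,0,75),(45,0,64))"
```

```text
t 6.7 tip local [ 0.4  0.1 97.3] F [-0.8 -0.3 -1.3] joints [ 0.18  0.47 -0.31  1.83  0.18  0.86 -2.1 ] w 0.4
turn [ 0.008 -0.004  0.005]
to (25, 0, 92) shift tool mm [  5.4   0.3 -24.6]
to (45, 0, 75) shift tool mm [ 17.1   0.3 -19.9]
to (45, 0, 64) shift tool mm [11.   0.1  0. ]
```

View pics/ds.png

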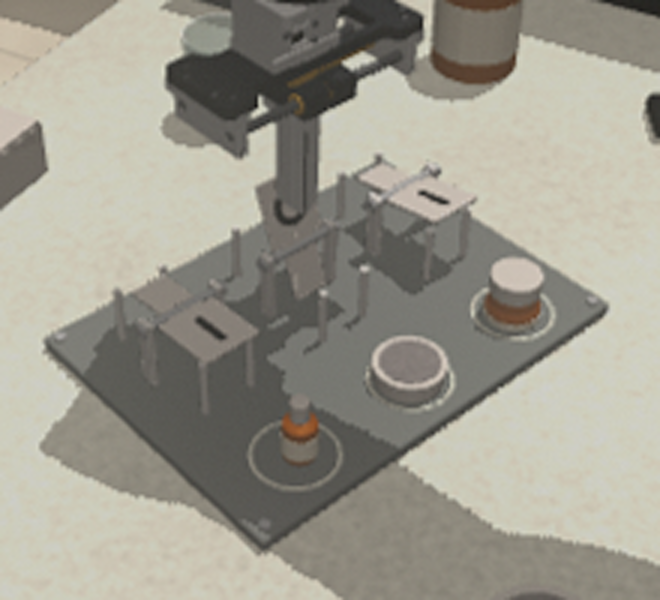

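The blade is past upright and leaning to the far side at (290,200). I'll carry on over and down.

{"name": "arm_command", "arguments": {
  "series": [
    [0.002,0,-0.015,0,0,0],
    [0.004,0,-0.015,0,0,0],
    [0.008,0,-0.01,0,0,0],
    [0.008,0,-0.004,0,0,0],
    [0,0,0,0,0,0]
  ]
}}

```text
t: 7.2
tool_pos: [616.9, -7.0, 85.0]
ee_rot: [0.699, -0.112, -0.697, -0.115]
ft_force: [-0.4, -0.1, -0.4]
width: 0.6
```

```bash
python3 -c "
from h import *
go((42,0,64))"
```

```text
t 7.2 tip local [43.3  1.  74. ] F [-0.4 -0.1 -0.4] joints [ 0.18  0.57 -0.29  1.73  0.2   0.87 -2.09] w 0.6
turn [ 0.01  -0.002  0.005]
to (42, 0, 64) shift tool mm [10.   1.   1.3]
```

{"name": "arm_command", "arguments": {
  "series": [
    [0.005,0,0,0,0,0],
    [0.004,0,0,0,0,0],
    [0.002,0,0,0,0,0],
    [0,0,0,0,0,0]
  ]
}}

```text
t: 7.6
tool_pos: [616.5, -6.5, 75.2]
ee_rot: [0.7, -0.111, -0.696, -0.114]
ft_force: [-4.2, -0.8, 7.3]
width: 0.6
```

```bash
python3 snap.py e; python3 -c "
from h import *
go((42,0,64))"
```

```text
t 7.7 tip local [42.8  1.4 64.1] F [-4.3 -1.  10.3] joints [ 0.18  0.58 -0.28  1.74  0.2   0.85 -2.09] w 0.2
turn [ 0.01  -0.004  0.005]
to (42, 0, 64) shift tool mm [0.1 1.4 0.8]
```

View pics/es.png

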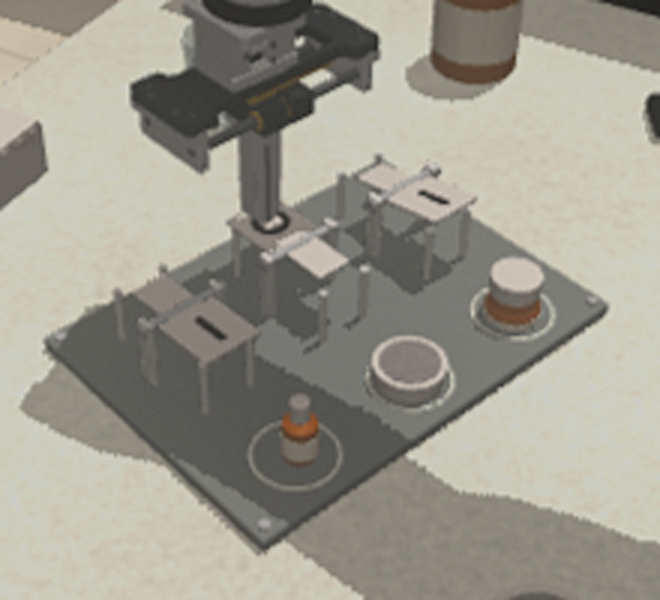

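The blade now lies on the far pegs, ring up at (270,222), and the fingers press with 10 N at z = 64, so it is at its stop. I'll lift straight off, then move aside to check.

{"name": "arm_command", "arguments": {
  "series": [
    [-0.02,0,0,0,0,0],
    [-0.04,0,0,0,0,0],
    [-0.045,0,0,0,0,0],
    [-0.045,0,0,0,0,0],
    [0,0.045,0,0,0,0],
    [0,0.045,0,0,0,0],
    [0,0.045,0,0,0,0],
    [0,0.045,0,0,0,0],
    [0,0.045,0.02,0,0,0],
    [0,0.03,0.02,0,0,0]
  ]
}}

```text
t: 8.7
tool_pos: [494.9, -237.8, 229.5]
ee_rot: [0.701, -0.107, -0.696, -0.111]
ft_force: [1.3, -0.4, -0.6]
width: 0.7
```

```bash
python3 snap.py f; python3 -c "
from h import *
go((42,0,64))
np.set_printoptions(precision=1,suppress=True)
from cell import cams
a=cams.find_in('top','dish_mid');print([(x['xy'],x['p']) for x in a]);a=[min(a,key=lambda x:np.hypot(x['xy'][0]-294,x['xy'][1]-278))]
print('dish',onz('top',a[0]['xy'],29),'bay',W(-122,0,12))"
```

```text
t 8.8 tip local [   1.9 -258.9  218.8] F [ 1.7  0.2 -0. ] joints [ 0.59  0.27 -0.23  1.79  0.06  1.08 -1.55] w 0.4
turn [ 0.017 -0.005  0.005]
to (42, 0, 64) shift tool mm [ 156.2 -257.4  -43.8]
[([289.5, 277.2], 0.92), ([188.1, 284.8], 0.92), ([225.3, 347.5], 0.79), ([305.5, 243.5], 0.64)]
dish [462.9  56.9  29. ] bay [460.2  45.7  12. ]
```

View pics/fs.png

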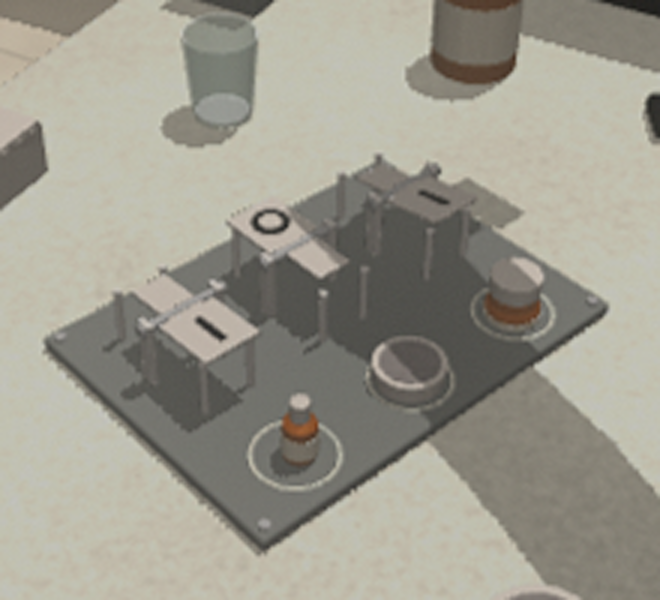

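View pics/ft.png

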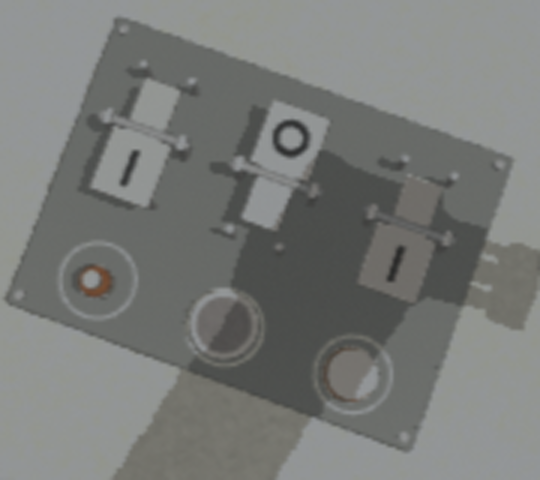

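The ring face is up and flat at top-crop (290,138), and the other two flags show their bars. The dish is still inside its ring at (224,324), which is full-picture (294,278), the same as at the start. Handing in.

```bash
python3 -c "
from cell import r
print(r.finish_job())"
```

```text
the job is handed in; nothing more can be done
None
```

The middle flag now lies flat on the far side with its ring face up, and I handed the job in at about 9 s of the 38 s allowed. I took the culture dish to be the smaller white one in the middle bay. I pressed that flag's tail down with closed fingertips to raise the blade. Then I pushed the blade over from the robot's side and pressed it onto its stop with about 10 N at z = 64 mm.

**Last checks:**
- **Flags:** both cameras show the middle flag flat with the ring up, and the left and right flags still down with their bars up.
- **Samples:** by eye, the dish, jar and vial are where they started.
- **Robot:** the arm is clear, and the force reading is near zero.

**One disagreement:** the network's last dish reading was about 4 px off its first one, which would put the dish about 11 mm from the bay centre. The arm's shadow lay across half the dish at that moment. By eye the dish was at its original pixel, (294,278), inside its ring, so I took the reading as a shadow error.

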